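# Flip a power board into its nest and draw the slide bar into line with a taper pin

## Task

Lay the loose circuit board, transformer up, into the open leaf of the flip-over fixture, then swing the leaf right over by its rod, without letting it slam, so that the board lies face-down in the nest under the closed leaf. Take the taper pin from its leaning stand and drive it fully home, down to its flange, through the hole in the board and the hole in the slide bar underneath, so that the pin itself (not the gripper) draws the bar into line. Leave the pin standing there and do not disturb the bottle, the spool or the charger.

Things in the scene. Friction and masses are not known exactly. Their poses are not given: they have to be found in the camera images.
- fixture: Flip-over fixture, fixed: steel base plate 112 x 215 x 10 mm, hinge across its middle. Origin: centre of its underside; x along the hinge, y towards the open leaf (nest on -y). Nest: two rails (top 56 mm) carry the board's ends; six 6 mm dowels with conical tips, 13 mm tall, and two steep 14 mm plates by the hinge stand round its outline with about 2 mm play; open between the rails down to the base.
- hinge (a point): Point on the leaf's hinge axis, mid-length, 60 mm above the bench; axes as the fixture's (axis of rotation = x).
- leaf (a joint): Angle of the leaf: 0 = open, flat on the +y side, pocket up; 3.14 = swung over the top, flat over the nest (end stops). Light hinge (0.16 kg): it falls either side of upright if let go. From about 1.5 on the board tips out ahead of it into the nest and the leaf then presses it home; about 5 s or more for the half turn works well, a quick swing may throw the board askew.
- leaf_seat (a point): Centre of the leaf's pocket floor: 50 mm from the hinge axis, 57.5 mm high when open. x along the hinge, y from hinge to rod, z out of the pocket (up when open). The underside centre of the board comes here, its axes along these. An open frame of flat bars with a stop on each side, 7 mm high, 1.5 mm play; all but the hinge one have a lip above, leaning outwards to 14 mm, as lead-in.
- leaf_hole (a point): Where the board's hole lies in the leaf: 24 mm along x and 12 mm along y from leaf_seat. Frame axes as leaf_seat. The leaf is open here, so the hole stays reachable through the closed leaf (bars and stops clear the hole's axis by at least 12 mm).
- leaf_rod (a point): Middle of the leaf's handle rod: round steel bar 10 mm thick, 50 mm long, parallel to the hinge, 122 mm from the hinge axis and at the hinge's height (60 mm) when flat. Free gap of 27 mm between the rod and the leaf's frame, nothing outside it. The rod may turn between the fingers while the leaf swings.
- board: Loose green circuit board 80 (x) x 64 (y) x 5 mm, 0.12 kg, lying on the bench with its face up. Origin: centre of its underside (back); z out of its face. On the face a black transformer block 26 (x) x 32 (y) x 18 mm high, centre at x = -8, y = 0 mm, from 5 to 23 mm above the back: the thing to grip. Low parts elsewhere stand at most 3 mm proud.
- board_hole (a point): Centre of the board's through hole (12 mm), at the back surface: 24 mm along x, 12 mm along y from the origin. It is nearer one corner, so the board fits the fixture in one sense only.
- nest_seat (a point): Where the back centre of the board (board) comes to lie, 61 mm above the bench, once it is face-down in the nest: 50 mm from the hinge on -y. The board's x axis then points along the fixture's x, its z down.
- nest_hole (a point): Where board_hole comes to lie in the nest (24 mm along x, -62 mm along y, 61 mm high in the fixture's frame); the axis of alignment is vertical.
- bar (a joint): Slide of the aluminium bar (22 mm wide, 8 mm thick, top at 54.5 mm, 1.5 mm beneath the seated board) under the nest: metres by which its hole stands off the line, outwards along the fixture's -y. It starts 4.3 to 5.4 mm out; 0 = hole in line with nest_hole. Friction of about 2.5 N, no spring. Its tongue, ending in a downward lip, sticks out of the fixture on -y.
- bar_hole (a point): Centre of the 12 mm hole of the bar, on its top face; x, y, z as the fixture's.
- stand: Blue stand fixed to the bench, base 130 x 80 x 12 mm, carrying a 30 x 30 x 50 mm socket block that leans 28 degrees, its mouth towards the stand's -x (towards the robot). Origin: on the bench, under the socket's mouth.
- stand_mouth (a point): Centre of the socket's mouth, 56 mm above the bench; a 12 mm hole runs from it along the leaning axis, narrowing to 7 mm for the last 12 of its 50 mm, which steadies the pin's tip. Axes as the stand's.
- pin: Steel taper pin, 0.09 kg, in the socket with its handle leaning about 30 degrees from vertical. Origin: underside of its flange, on the axis; z along the axis towards the handle. Below the flange: straight 11 mm shank for 16 mm, then a cone over 30 mm to a blunt 3 mm tip (46 mm in all). Flange 20 mm across, 4 mm thick; round handle 16 mm across from 4 to 70 mm above the flange's underside. Home: flange down on the back of the board.
- pin_tip (a point): Centre of the pin's tip, 46 mm below the flange on the axis.
- flux_bottle: Bystander: white dropper bottle, 44 mm across, 115 mm tall. Origin: centre of its foot.
- solder_spool: Bystander: solder spool standing on end, 56 mm across, 40 mm tall. Origin: centre of its foot.
- charger: Bystander: white charger brick 55 x 75 x 28 mm. Origin: centre of its underside.
Things that resemble listed ones, but are neither listed nor needed, are in the scene too. What is meant by the board is not brown or pink, and is the larger of those in its own colour.

How it is judged:
By the outcome, as a careful person would: the job done as asked, in the order asked, and still so for the second after the job is handed in, with the robot touching nothing.
It also fails if it takes over 72 s, if anything falls off the work surface, if the arm or the gripper's body presses on something with over 40 N, if the wrist force passes 120 N, or if a joint passes its speed limit or range.

## Robot

A 6-joint arm with a two-finger parallel gripper is mounted at the origin on the work surface. World frame = base frame: x ahead of the robot, y to its left, z up, the work surface at z = 0. Lengths are in m, angles in rad, forces in N, time in s.
With the tool pointing down it reaches from about 0.3 to 0.875 m from the base axis. Payload 6.4 kg.
Tool frame: the origin (TCP) lies midway between the tips of the shut fingers; the grasp point (between the pads) lies 19 mm behind it; z points along the fingers, y is the line along which they close (so a half turn about z gives the same grasp; the last joint's range is limited). The gripper opens to 85 mm and grips with 20 to 120 N. Pads are 22 mm wide; open, the fingers measure 114 mm over their backs; the gripper's body (76 mm by 85 mm) begins 54 mm behind the grasp point. The pads swing forward as they close: fully open they stand 13 mm farther back than shut.
Start: joints at [-1.414, 0.181, 1.607, -0, 1.354, -0.206], TCP at [0.204, -0.538, 0.231] pointing down, gripper open.
Joint ranges: [-2.99, 2.99], [-0.89, 2.07], [0.3, 2.58], [-1.14, 4.28], [0, 2.63], [-3.12, 3.12]. Speed limits (rad/s): [2.57, 2.57, 3.01, 3.14, 3.14, 3.14].

## Interface

Orientations are given as a unit quaternion [w, x, y, z].
In Python, from bench import ctrl gives the robot as it stands. The module is installed in compiled form; this text tells all that it offers.
- The arm moves only by the tool move_arm, never from a script. Its argument "plan" is one flat list of numbers, 6 for each row, row after row: the shift along the world's x, y, z in units of 50 mm (1.0 is 50 mm), then the turn, a rotation vector about the world's x, y, z in rad. A call has 1 to 10 rows; each row is the pose to reach, as a shift and turn from the pose commanded when the call began; what a row does not reach only later rows make up. A row lasts 1/8 s, in which the tool goes at most 62.5 mm and 10.7 degrees, less where a joint would pass 70% of its speed; a pose out of reach is approached as far as the arm can. A call with a gripper value outside its range is refused whole. "grip" is the finger opening in mm, from 0 to 85.4, set as the call begins (left out, the last holds). The fingers move at their own pace and stop on an object; the grip force is fixed at half the most. Time passes only in rows, so rows that repeat a pose let the fingers close. It gives the time, the measured TCP pose, the force, the opening and the grip force at its end, in the units of the state.
- ctrl.get_obs(): the state, without advancing time (a new reading comes with each control period).
- ctrl.camera(name): name is "scene" or "top"; returns a dict with "pixels" (420x560x3 uint8, red, green, blue), "fx", "fy", "cx", "cy" (pixels), "origin" and "attitude" of the camera in the world. Camera axes: x right, y down, z forward; pixel columns grow to the right and rows downward; lengths in m; the calibration is good to about 2 mm. A picture is of the moment at which its call begins. There is no depth.
- ctrl.hand_in(): hands the job in; it is judged then, once.
The state is a dict: "time_s": time; "q": joint angles; "dq": joint speeds; "joint_efforts": joint torques, N m; "eef_pos": TCP position; "eef_rot": TCP orientation; "wrist_force": force on the tool from outside, world axes, zero at the start; "torque": the same for the moment, N m; "opening": opening from 0.0 (shut) to 1.0 (fully open); "grasp_force": force on a finger pad.
Only numpy, scipy, OpenCV 4.12 (cv2) and the standard library are available. Lean on these libraries where they do the work, as an engineer would, in place of code of your own. Each camera call takes 0.05 s, during which the arm holds its last target. There are 200 camera calls.

## Working session

There is one attempt and no reset: what is moved stays moved. The work goes in short steps, Python scripts to look and compute and a tool call to move; the robot and the scene stay as the last step left them, time stands still between calls to the robot, and variables do not carry over. Pictures are saved under pics/ and viewed, at most 10 in all, crops included, and the job is handed in when it is done.

Besides the shell and the picture viewer there is one more tool, called after "Request:" as name(argument=value, ...), one argument or row to a line, values as JSON. move_arm: Moves the arm, as the interface text tells. Its arguments: {"type":"object","properties":{"plan":{"type":"array"},"grip":{"type":"number"}},"required":["plan"]}

```bash
mkdir -p pics; cat > h.py <<'E'
import numpy as np, cv2
from bench import ctrl
from scipy.spatial.transform import Rotation as R
def cam(n):
    c=ctrl.camera(n); a=np.array(c["attitude"],float)
    c["R"]=R.from_quat(a[[1,2,3,0]]).as_matrix() if a.size==4 else a.reshape(3,3)
    c["o"]=np.array(c["origin"]); return c
def ray(c,u,v):
    return c["R"]@np.array([(u-c["cx"])/c["fx"],(v-c["cy"])/c["fy"],1.])
def onz(c,u,v,z):
    d=ray(c,u,v); return c["o"]+d*(z-c["o"][2])/d[2]
def proj(c,p):
    q=c["R"].T@(np.array(p)-c["o"]); return np.array([c["fx"]*q[0]/q[2]+c["cx"],c["fy"]*q[1]/q[2]+c["cy"]])
def tri(c1,p1,c2,p2):
    d1=ray(c1,*p1);d2=ray(c2,*p2)
    s=np.linalg.lstsq(np.c_[d1,-d2],c2["o"]-c1["o"],rcond=None)[0]
    a=c1["o"]+s[0]*d1;b=c2["o"]+s[1]*d2; return (a+b)/2,np.linalg.norm(a-b)
def save(c,f,crop=None,s=1):
    im=c["pixels"][:,:,::-1]
    if crop: im=im[crop[1]:crop[3],crop[0]:crop[2]]
    cv2.imwrite("pics/"+f,cv2.resize(im,None,fx=s,fy=s,interpolation=cv2.INTER_CUBIC))
E
python3 - <<'E'
from h import *
for n in("scene","top"):
    c=cam(n); print(n,c["o"],c["attitude"],c["fx"],c["cx"],c["cy"]); save(c,n+"0.png",None,1.42)
o=ctrl.get_obs();print(o)
E
```

```text
scene [ 1.17585555 -0.56660403  0.7296885 ] [-0.37854482  0.8473526   0.34335433 -0.14424005] 514.6314649487698 277.30363377498406 209.25091000805438
top [ 0.48274673 -0.02149405  1.11518676] [-0.05528998  0.71385055 -0.69624339  0.0510446 ] 439.91112454815726 276.78719603463776 214.86092569151828
{'time_s': 0.1, 'q': array([-1.41432874e+00,  1.81498973e-01,  1.60788543e+00, -1.29165974e-05,
        1.35379731e+00, -2.06287345e-01]), 'dq': array([-0.00090904, -0.0010389 , -0.00249186,  0.00064078, -0.00128758,
       -0.00201086]), 'joint_efforts': array([ 2.89081445e-04, -4.45879591e+01, -3.52237272e+01, -2.83964200e-04,
        4.15983814e-03,  1.59163545e-05]), 'eef_pos': array([ 0.20398117, -0.53708129,  0.23046703]), 'eef_rot': array([-7.94437044e-04,  9.83595590e-01,  1.80385931e-01,  1.34857357e-05]), 'wrist_force': array([ 0.43260393, -0.65391211,  0.13300641]), 'torque': array([ 0.07579853,  0.04111769, -0.04280433]), 'grasp_force': 0.0, 'opening': 0.9981391371022282}
```

View pics/scene0.png

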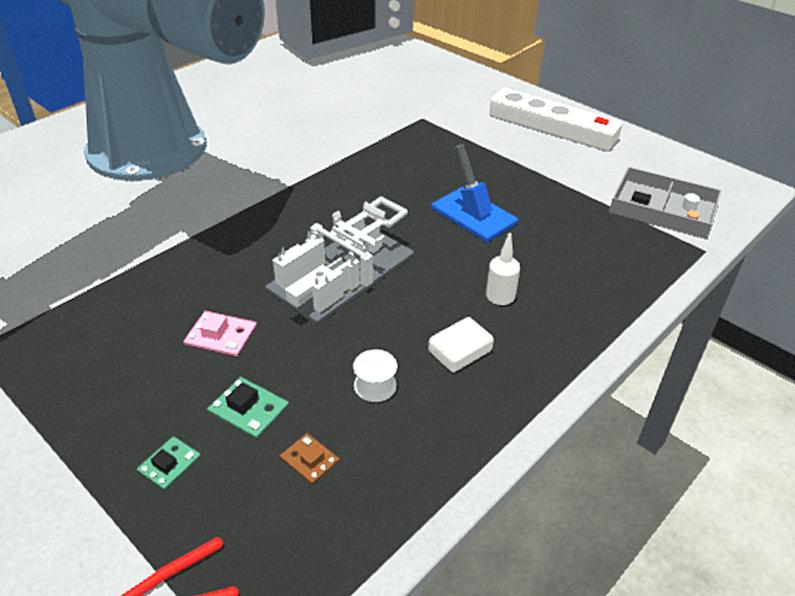

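View pics/top0.png

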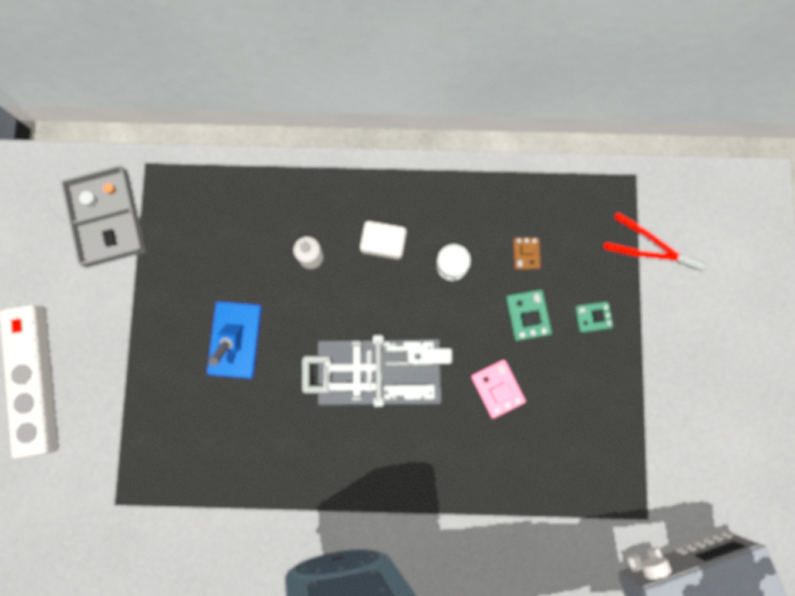

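The scene view shows the fixture at about (340,260), the green board at (248,405), and the pin in its stand at (468,165). In the top view (scaled 1.42), the fixture is at (375,370) with the leaf open to the left (+y), the board at (529,315), and the stand at (233,340).

```bash
python3 - <<'E'
from h import *
cs=[cam("scene") for _ in range(4)]; ct=[cam("top") for _ in range(4)]
S=cs[0];T=ct[0]
S["pixels"]=np.mean([c["pixels"] for c in cs],0).astype(np.uint8);T["pixels"]=np.mean([c["pixels"] for c in ct],0).astype(np.uint8)
import pickle;pickle.dump((S,T),open("st.pkl","wb"))
def comps(m,amin):
    n,l,s,ce=cv2.connectedComponentsWithStats(m.astype(np.uint8)); return [(s[i],ce[i],l==i) for i in range(1,n) if s[i,4]>amin]
for nm,c in(("S",S),("T",T)):
    h=cv2.cvtColor(c["pixels"],cv2.COLOR_RGB2HSV); g=(h[...,0]>65)&(h[...,0]<90)&(h[...,1]>90)&(h[...,2]>70)
    b=max(comps(g,30),key=lambda q:q[0][4]); cn=max(cv2.findContours(b[2].astype(np.uint8),0,2)[0],key=cv2.contourArea)
    r=cv2.minAreaRect(cv2.convexHull(cn)); hull=cv2.convexHull(cn)
    print(nm,"board rect",r)
    pts=np.array([onz(c,*p[0],0.005)[:2]*1000 for p in hull],np.float32); print(" plane rect",cv2.minAreaRect(pts), cv2.boxPoints(cv2.minAreaRect(pts)).round().tolist())
    # dark blobs inside board
    fill=np.zeros(g.shape,np.uint8);cv2.fillConvexPoly(fill,hull,1)
    d=(fill>0)&(c["pixels"].max(2)<70)
    for s,ce,_ in comps(d,4): print("  dark",s,ce,onz(c,*ce,.005)[:2].round(4),onz(c,*ce,.023)[:2].round(4))
    bl=(h[...,0]>100)&(h[...,0]<125)&(h[...,1]>150)&(h[...,2]>60)
    k=[q for q in comps(bl,100) if 80<q[1][0]<400 and q[1][1]>100]
    for s,ce,m in k:
        hull=cv2.convexHull(np.argwhere(m)[:,::-1].astype(np.int32)); pts=np.array([onz(c,*p[0],0.012)[:2]*1000 for p in hull],np.float32)
        print(" blue",s,ce,cv2.minAreaRect(pts))
a=cv2.resize(T["pixels"][225:295,205:325,::-1],(780,455),interpolation=cv2.INTER_CUBIC)
cv2.imwrite("pics/t1.png",a)
b=cv2.resize(S["pixels"][95:230,180:370,::-1],(798,567),interpolation=cv2.INTER_CUBIC);cv2.imwrite("pics/s1.png",b)
E
```

```text
S board rect ((174.1055908203125, 285.8080749511719), (48.10425567626953, 33.20858383178711), 28.810794830322266)
 plane rect ((641.5535278320312, -258.6650695800781), (82.64351654052734, 66.73130798339844), 11.054362297058105) [[595.0, -234.0], [607.0, -299.0], [689.0, -283.0], [676.0, -218.0]]
  dark [159 270  23  22 318] [170.26415094 280.21383648] [ 0.6261 -0.2562] [ 0.6398 -0.2639]
  dark [187 286   5   3  13] [189. 287.] [ 0.6626 -0.2424] [ 0.6753 -0.2505]
 blue [ 304  128   61   43 1346] [334.36627043 149.16419019] ((587.0255126953125, 277.7483825683594), (124.62267303466797, 136.8043975830078), 86.56672668457031)
T board rect ((372.0961608886719, 221.48077392578125), (31.96692657470703, 26.279560089111328), 78.69007110595703)
 plane rect ((640.134521484375, -255.1670684814453), (81.73257446289062, 66.41609191894531), 12.323748588562012) [[593.0, -231.0], [607.0, -296.0], [687.0, -279.0], [673.0, -214.0]]
 blue [ 146  212   38   55 1543] [165.57485418 238.14387557] ((582.1273193359375, 268.4166564941406), (83.28321075439453, 131.9567413330078), 86.60213470458984)
```

View pics/t1.png

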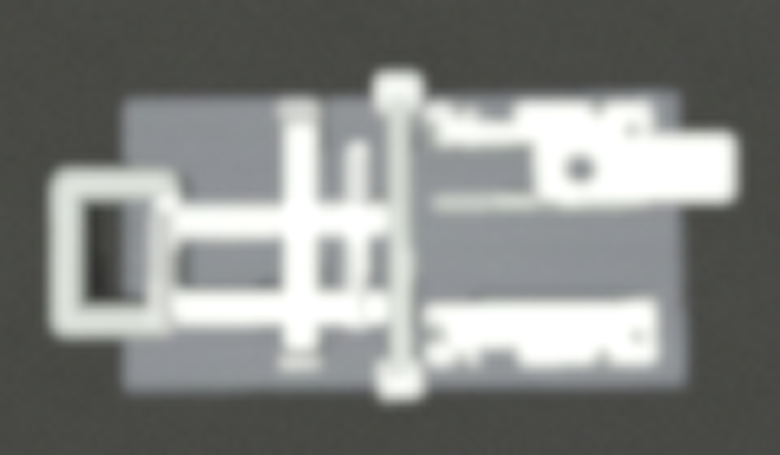

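View pics/s1.png

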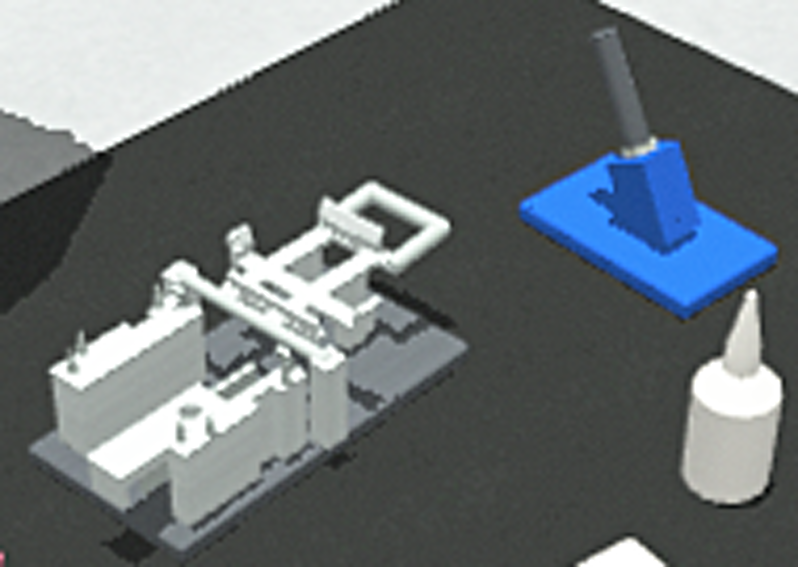

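The top crop shows the plate corners at (122,97), (680,92), (688,385) and (122,390), with the rod centred near (66,253). In the scene crop the rod runs from (373,185) to (443,228), and the pin handle from (605,33) to (635,148).

```bash
python3 - <<'E'
from h import *
import pickle;S,T=pickle.load(open("st.pkl","rb"))
t=lambda x,y:((x+.5)/6.5-.5+205,(y+.5)/6.5-.5+225)
s=lambda x,y:((x+.5)/4.2-.5+180,(y+.5)/4.2-.5+95)
for p in[(122,97),(680,92),(688,385),(122,390)]: print("plateT",onz(T,*t(*p),.01).round(4))
for p in[(32,448),(180,553),(467,347)]: print("plateS",onz(S,*s(*p),.01).round(4))
print("rod tri",tri(T,t(66,253),S,s(408,207)))
print("hinge posts T", onz(T,*t(398,80),.06),onz(T,*t(400,393),.06))
print("rod ends T",onz(T,*t(66,178),.06),onz(T,*t(66,330),.06))
print("bar hole T",onz(T,*t(580,168),.0545))
a=cv2.resize(T["pixels"][222:262,140:190,::-1],(500,400),interpolation=cv2.INTER_CUBIC)
b=cv2.resize(S["pixels"][98:138,315:345,::-1],(300,400),interpolation=cv2.INTER_CUBIC)
cv2.imwrite("pics/pin.png",np.hstack([a,b]))
E
```

```text
plateT [0.5841 0.1204 0.01  ]
plateT [ 0.5915 -0.0959  0.01  ]
plateT [ 0.4794 -0.1005  0.01  ]
plateT [0.472  0.1155 0.01  ]
plateS [ 0.4832 -0.101   0.01  ]
plateS [ 0.5925 -0.0995  0.01  ]
plateS [0.5833 0.1128 0.01  ]
rod tri (array([0.52132601, 0.13165658, 0.06032688]), np.float64(0.0008752581793513963))
hinge posts T [0.58841948 0.01196883 0.06      ] [0.47397218 0.00791656 0.06      ]
rod ends T [0.54911497 0.13331541 0.06      ] [0.49363003 0.13073608 0.06      ]
bar hole T [ 0.55792465 -0.05624057  0.0545    ]
```

View pics/pin.png

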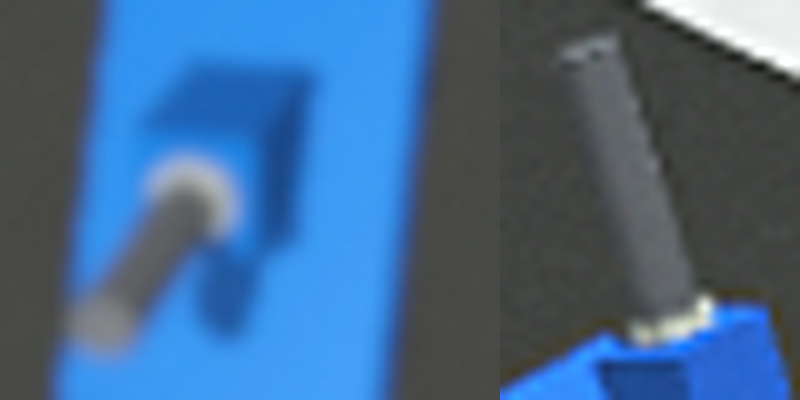

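```bash
python3 - <<'E'
from h import *
import pickle;S,T=pickle.load(open("st.pkl","rb"))
t=lambda x,y:((x+.5)/10-.5+140,(y+.5)/10-.5+222)
s=lambda x,y:((x+.5)/10-.5+315,(y+.5)/10-.5+98)
f,e1=tri(T,t(193,200),S,s(172,320)); h,e2=tri(T,t(105,330),S,s(92,50))
a=(h-f);print("flange",f,e1,"top",h,e2,"len",np.linalg.norm(a),"axis",a/np.linalg.norm(a),"tilt",np.degrees(np.arccos(a[2]/np.linalg.norm(a))))
E
```

```text
flange [0.57012754 0.26874081 0.05772256] 0.002331367195417988 top [0.53603231 0.27206712 0.11399911] 0.00038958457000506144 len 0.06588322404069008 axis [-0.51750994  0.05048804  0.85418641] tilt 31.33003174300224
```

Request:
move_arm(
  plan=[8.58, 5.59, -2.6, 0, 0, 1.417, 8.58, 5.59, -2.6, 0, 0, 1.417, 8.58, 5.59, -2.6, 0, 0, 1.417, 8.58, 5.59, -2.6, 0, 0, 1.417, 8.58, 5.59, -2.6, 0, 0, 1.417, 8.58, 5.59, -2.6, 0, 0, 1.417, 8.58, 5.59, -2.6, 0, 0, 1.417, 8.58, 5.59, -2.6, 0, 0, 1.417, 8.58, 5.59, -2.6, 0, 0, 1.417, 8.58, 5.59, -2.6, 0, 0, 1.417],
  grip=50,
)

```text
time_s: 1.75
eef_pos: [0.634, -0.256, 0.1001]
eef_rot: [-0.001, 0.628, 0.778, -0.0]
wrist_force: [-0.1, -1.3, 0.3]
opening: 0.588
grasp_force: 0.0
```

Request:
move_arm(
  plan=[0, 0, -0.9, 0, 0, 0, 0, 0, -1.6, 0, 0, 0, 0, 0, -1.82, 0, 0, 0, 0, 0, -1.82, 0, 0, 0, 0, 0, -1.82, 0, 0, 0],
)

```text
time_s: 2.38
eef_pos: [0.6342, -0.2593, 0.0125]
eef_rot: [0.002, 0.63, 0.777, 0.0]
wrist_force: [1.2, 0.1, -0.4]
opening: 0.584
grasp_force: 0.0
```

```bash
python3 - <<'E'
from h import *
a=cam("scene");b=cam("top");o=ctrl.get_obs();print(o["eef_pos"],o["wrist_force"],R.from_quat(o["eef_rot"][[1,2,3,0]]).as_matrix().round(3).tolist())
A=cv2.resize(a["pixels"][230:330,110:240,::-1],(520,400),interpolation=cv2.INTER_CUBIC)
B=cv2.resize(b["pixels"][190:260,340:405,::-1],(372,400),interpolation=cv2.INTER_CUBIC)[:,:280]
cv2.imwrite("pics/g1.png",np.hstack([A,B]))
E
```

```text
[ 0.63421425 -0.25900899  0.01238658] [ 0.28778969 -0.29005287 -0.6226786 ] [[-0.207, 0.978, 0.003], [0.978, 0.207, -0.002], [-0.002, 0.002, -1.0]]
```

View pics/g1.png

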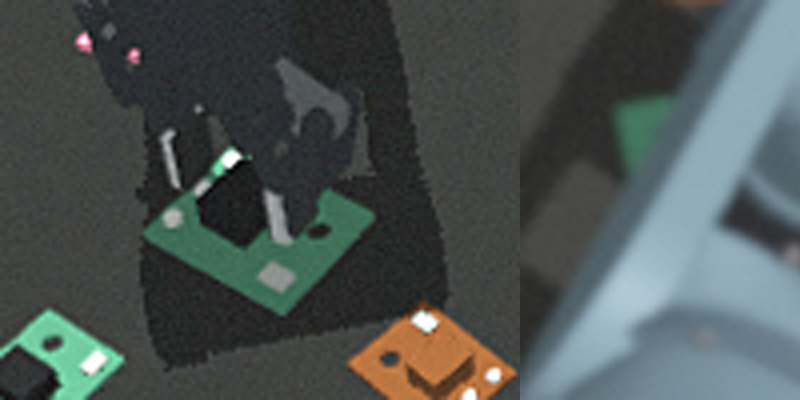

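The fingers straddle the transformer in the scene crop, at about (180,160) and (280,215), just above the board face. Next I close them.

Request:
move_arm(
  plan=[0, 0, 0, 0, 0, 0, 0, 0, 0, 0, 0, 0, 0, 0, 0, 0, 0, 0, 0, 0, 0, 0, 0, 0, 0, 0, 0, 0, 0, 0],
  grip=10,
)

```text
time_s: 3.1
eef_pos: [0.6338, -0.2585, 0.0116]
eef_rot: [0.001, 0.629, 0.777, 0.0]
wrist_force: [-0.6, 0.1, 5.7]
opening: 0.284
grasp_force: 61.9
```

Request:
move_arm(
  plan=[0, 0, 0.8, 0, 0, 0, 0, 0.3, 1.8, 0, 0, 0, -0.2, 1.0, 2.4, 0, 0, -0.03, -0.6, 1.9, 2.4, 0, 0, -0.06, -1.0, 3.0, 2.4, 0, 0, -0.09, -1.4, 4.1, 2.4, 0, 0, -0.12, -1.8, 5.1, 2.4, 0, 0, -0.15, -2.1, 5.9, 2.3, 0, 0, -0.17, -2.22, 6.3, 2.2, 0, 0, -0.17, -2.22, 6.33, 2.1, 0, 0, -0.17],
)

```text
time_s: 4.35
eef_pos: [0.5218, 0.0593, 0.115]
eef_rot: [0.0, 0.692, 0.722, -0.0]
wrist_force: [0.6, -0.1, -0.8]
opening: 0.282
grasp_force: 61.1
```

Request:
move_arm(
  plan=[0, 0, -0.1, 0, 0, 0, 0, 0, -0.1, 0, 0, 0],
)

```text
time_s: 4.6
eef_pos: [0.5223, 0.0573, 0.1097]
eef_rot: [-0.0, 0.694, 0.72, -0.0]
wrist_force: [0.1, 0.2, -1.1]
opening: 0.278
grasp_force: 61.1
```

```bash
python3 - <<'E'
from h import *
a=cam("scene");o=ctrl.get_obs();print(o["eef_pos"],o["wrist_force"],o["opening"],R.from_quat(o["eef_rot"][[1,2,3,0]]).as_matrix().round(3).tolist())
A=cv2.resize(a["pixels"][70:230,170:330,::-1],(600,600),interpolation=cv2.INTER_CUBIC)
cv2.imwrite("pics/l1.png",A)
E
```

```text
[0.52238449 0.05734033 0.10997997] [ 0.65606589  0.45778897 -1.11650206] 0.28301981228311746 [[-0.038, 0.999, -0.0], [0.999, 0.038, -0.0], [-0.0, -0.0, -1.0]]
```

View pics/l1.png

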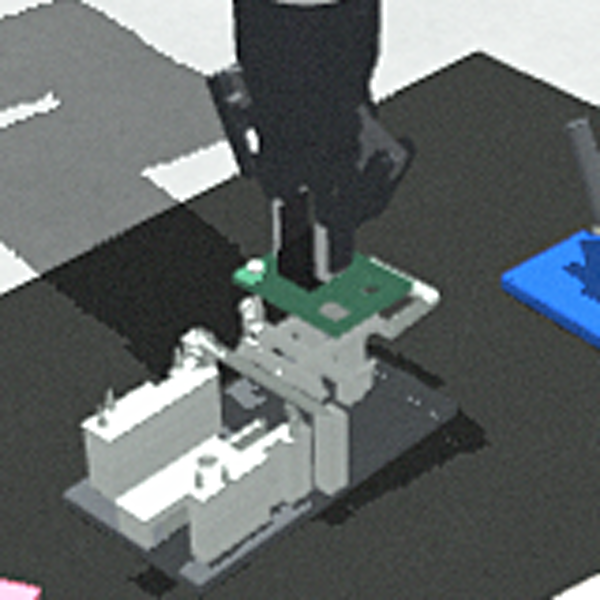

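The board hangs level above the leaf with its corner with hole towards the rod; visible corners are near (237,275), (340,335) and (412,287).

```bash
python3 - <<'E'
from h import *
c=cam("scene");o=ctrl.get_obs();P=c["pixels"]
h=cv2.cvtColor(P,cv2.COLOR_RGB2HSV); g=((h[...,0]>65)&(h[...,0]<90)&(h[...,1]>90)&(h[...,2]>60)).astype(np.uint8);g[:, :225]=0;g[180:]=0
ys,xs=np.nonzero(g); z=o["eef_pos"][2]-.0116+.005
hull=cv2.convexHull(np.c_[xs,ys].astype(np.int32))
pts=np.array([onz(c,*p[0],z)[:2]*1000 for p in hull],np.float32);print(pts.round(1).tolist());print(cv2.minAreaRect(pts),o["eef_pos"])
E
```

```text
[[572.0, 84.0], [575.0, 71.80000305175781], [575.0, 56.900001525878906], [574.0999755859375, 31.5], [573.5999755859375, 26.200000762939453], [570.7999877929688, 23.399999618530273], [522.0999755859375, 19.0], [501.29998779296875, 18.399999618530273], [494.5, 21.899999618530273], [491.79998779296875, 24.299999237060547], [491.70001220703125, 50.5], [527.9000244140625, 86.80000305175781], [533.5999755859375, 87.19999694824219], [554.5, 87.0], [569.5, 86.5999984741211]]
((533.3681030273438, 52.8707275390625), (83.43537902832031, 68.57261657714844), 0.2729476988315582) [0.52248477 0.05742333 0.11021098]
```

Request:
move_arm(
  plan=[-0.02, 0.04, -0.1, 0, 0, 0, -0.02, 0.04, -0.3, 0, 0, 0, -0.02, 0.045, -0.5, 0, 0, 0, -0.02, 0.045, -0.62, 0, 0, 0, -0.02, 0.045, -0.7, 0, 0, 0, -0.02, 0.045, -0.7, 0, 0, 0],
)

```text
time_s: 5.45
eef_pos: [0.5212, 0.0602, 0.0756]
eef_rot: [0.0, 0.693, 0.721, -0.0]
wrist_force: [-2.6, -2.3, 3.0]
opening: 0.279
grasp_force: 61.7
```

```bash
python3 - <<'E'
from h import *
a=cam("scene");b=cam("top");o=ctrl.get_obs();print(o["eef_pos"],o["wrist_force"],o["torque"])
A=cv2.resize(a["pixels"][120:190,205:305,::-1],(800,560),interpolation=cv2.INTER_CUBIC)
cv2.imwrite("pics/l2.png",A)
E
```

```text
[0.52116258 0.06019739 0.07558792] [-2.04037559 -4.50881276  3.81854005] [-0.57969225  0.49952866  0.04493609]
```

View pics/l2.png

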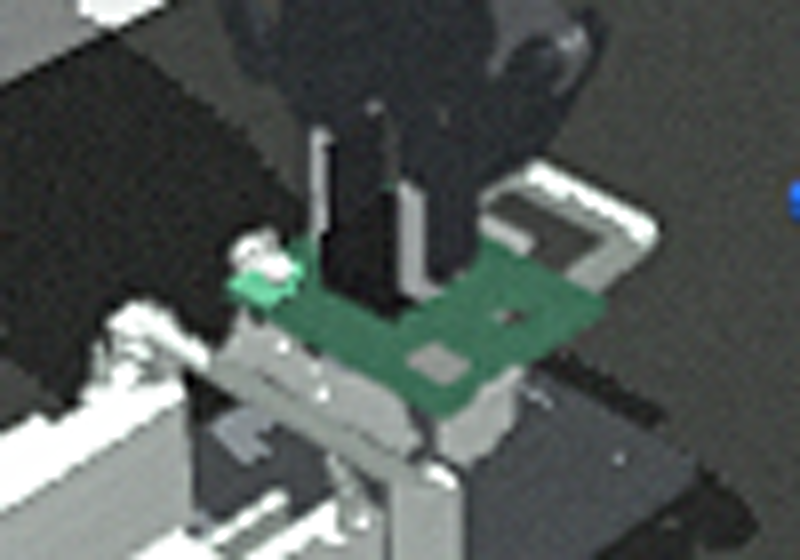

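The board's edge rides on the lip on the rod side, near (600,300), and the forces (-2, -4.5) point the same way. I'll shift by -x and -y and then lower.

Request:
move_arm(
  plan=[-0.02, -0.04, 0.04, 0, 0, 0, -0.02, -0.04, 0.0, 0, 0, 0, -0.02, -0.04, -0.05, 0, 0, 0, -0.02, -0.04, -0.08, 0, 0, 0, -0.02, -0.04, -0.08, 0, 0, 0],
)

```text
time_s: 6.18
eef_pos: [0.5199, 0.0588, 0.071]
eef_rot: [-0.0, 0.693, 0.721, -0.0]
wrist_force: [0.5, -0.0, -0.9]
opening: 0.284
grasp_force: 61.1
```

```bash
python3 - <<'E'
from h import *
o=ctrl.get_obs();print(o["eef_pos"],o["wrist_force"],o["torque"])
E
```

```text
[0.51985681 0.05875795 0.07097698] [ 0.50581251 -0.02659279 -0.85364105] [ 0.0383748   0.04803363 -0.00299782]
```

Request:
move_arm(
  plan=[0, 0, -0.03, 0, 0, 0, 0, 0, -0.05, 0, 0, 0, 0, 0, -0.05, 0, 0, 0],
)

```text
time_s: 6.55
eef_pos: [0.5203, 0.0585, 0.069]
eef_rot: [0.0, 0.693, 0.721, 0.0]
wrist_force: [-2.0, -0.3, 1.0]
opening: 0.28
grasp_force: 61.4
```

Request:
move_arm(
  plan=[0, 0, 0, 0, 0, 0, 0, 0, 0.02, 0, 0, 0, 0, 0, 0.1, 0, 0, 0, 0, 0, 0.6, 0, 0, 0, 0, 0, 1.4, 0, 0, 0, 0, 0.6, 1.8, 0, 0, 0, 0, 1.5, 2.0, 0, 0, 0],
  grip=44,
)

```text
time_s: 7.42
eef_pos: [0.5213, 0.1337, 0.171]
eef_rot: [0.001, 0.694, 0.72, 0.001]
wrist_force: [0.3, 0.7, 0.0]
opening: 0.514
grasp_force: 0.0
```

```bash
python3 - <<'E'
from h import *
a=cam("scene");b=cam("top");o=ctrl.get_obs();print(o["eef_pos"],o["wrist_force"],o["opening"])
A=cv2.resize(a["pixels"][120:190,205:305,::-1],(600,420),interpolation=cv2.INTER_CUBIC)
cv2.imwrite("pics/l3.png",A)
# rod in top after the leaf is loaded
E
```

```text
[0.52074141 0.13695087 0.17082596] [0.46137434 0.19211206 0.05356471] 0.512102666652019
```

View pics/l3.png

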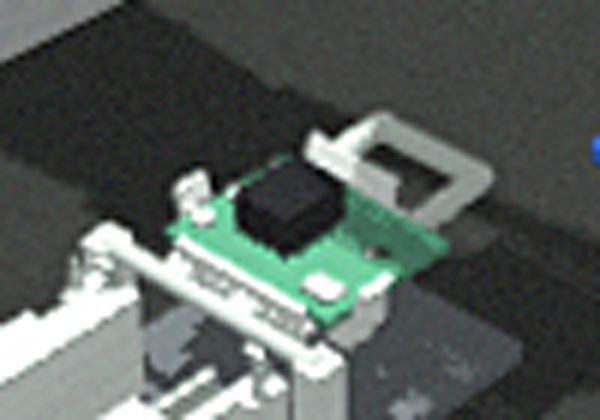

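The board lies flat between the stops with its hole towards the rod, and the rod is free. Next I turn the tool 90° and descend over the rod.

Request:
move_arm(
  plan=[0, -0.05, -0.3, 0, 0, 0.18, 0, -0.05, -0.6, 0, 0, 0.36, 0, -0.05, -0.9, 0, 0, 0.54, 0, -0.05, -1.2, 0, 0, 0.72, 0, -0.05, -1.3, 0, 0, 0.9, 0, -0.05, -1.3, 0, 0, 1.08, 0, -0.05, -1.3, 0, 0, 1.26, 0, -0.05, -1.3, 0, 0, 1.42, 0, -0.05, -1.3, 0, 0, 1.57, 0, -0.05, -1.3, 0, 0, 1.57],
  grip=22,
)

```text
time_s: 8.78
eef_pos: [0.52, 0.1307, 0.1036]
eef_rot: [-0.0, -0.018, 1.0, -0.0]
wrist_force: [0.1, 0.0, -0.5]
opening: 0.261
grasp_force: 0.0
```

```bash
python3 - <<'E'
from h import *
a=cam("scene");o=ctrl.get_obs();print(o["eef_pos"],o["wrist_force"],o["opening"],o["q"].round(2),R.from_quat(o["eef_rot"][[1,2,3,0]]).as_matrix().round(3).tolist())
A=cv2.resize(a["pixels"][100:180,230:310,::-1],(560,560),interpolation=cv2.INTER_CUBIC)
cv2.imwrite("pics/r1.png",A)
E
```

```text
[0.51997775 0.13076146 0.1036748 ] [ 1.12246671  0.58553641 -0.80167435] 0.25827896958429586 [ 0.02  0.25  1.81 -0.    1.09 -1.58] [[-0.999, -0.035, -0.0], [-0.035, 0.999, -0.0], [0.0, -0.0, -1.0]]
```

View pics/r1.png

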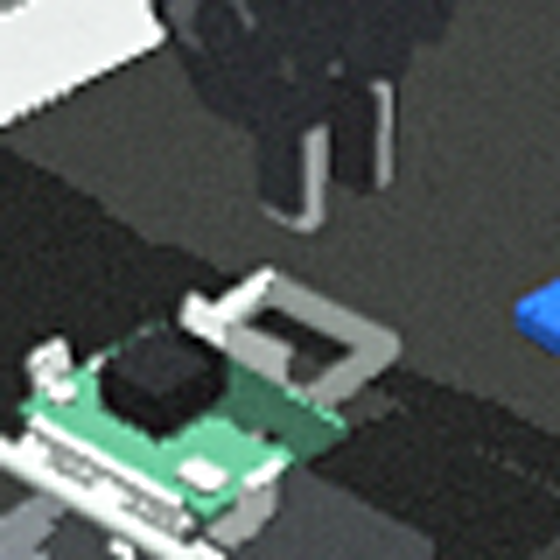

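The fingers hang centred around (345,205) above the rod, whose middle is near (333,308), and the board lies seated.

```bash
python3 - <<'E'
from h import *
a=cam("scene");p=ctrl.get_obs()["eef_pos"]
print("tip pred",proj(a,p+[0,0,.005]),"seen ~(279.5,129.5)")
print("rod pred at xy",proj(a,[p[0],p[1],.06]),"seen (277.2,144)", proj(a,[p[0],p[1]+.005,.06]))
E
```

```text
tip pred [276.5945297  125.52499799] seen ~(279.5,129.5)
rod pred at xy [276.2791915  143.90606741] seen (277.2,144) [277.81226383 143.00074621]
```

Request:
move_arm(
  plan=[0, 0, -0.2, 0, 0, 0, 0, 0, -0.4, 0, 0, 0, 0, 0, -0.4, 0, 0, 0],
)

```text
time_s: 9.25
eef_pos: [0.5189, 0.1311, 0.0822]
eef_rot: [-0.001, -0.019, 1.0, -0.0]
wrist_force: [0.1, 0.3, -0.7]
opening: 0.257
grasp_force: 0.0
```

Request:
move_arm(
  plan=[0, 0, -0.15, 0, 0, 0, 0, 0, -0.3, 0, 0, 0, 0, 0, -0.45, 0, 0, 0, 0, 0, -0.6, 0, 0, 0, 0, 0, -0.65, 0, 0, 0],
)

```text
time_s: 9.88
eef_pos: [0.5196, 0.1312, 0.0505]
eef_rot: [-0.001, -0.019, 1.0, -0.0]
wrist_force: [0.9, -0.0, -0.4]
opening: 0.26
grasp_force: 0.0
```

Request:
move_arm(
  plan=[0, 0, 0, 0, 0, 0, 0, 0, 0, 0, 0, 0, 0, 0, 0, 0, 0, 0, 0, 0, 0, 0, 0, 0],
  grip=4,
)

```text
time_s: 10.38
eef_pos: [0.5198, 0.131, 0.0512]
eef_rot: [-0.0, -0.019, 1.0, -0.0]
wrist_force: [-0.7, -2.1, -2.0]
opening: 0.082
grasp_force: 58.5
```

```bash
python3 - <<'E'
import numpy as np
s=np.arange(61)/60; th=np.pi*(s-.5*np.sin(2*np.pi*s)/(2*np.pi))
p=np.c_[.088*(1-np.cos(th)),-2.44*(1-np.cos(th)),2.44*np.sin(th)]
for k in range(6):
    b=np.round(p[10*k],2); print([round(float(v),2) for r in p[10*k+1:10*k+11] for v in (*(np.round(r,2)-b),0,0,0)])
E
```

```text
[0.0, 0.0, 0.06, 0.0, 0.0, 0.0, 0.0, 0.0, 0.13, 0.0, 0.0, 0.0, 0.0, -0.01, 0.19, 0.0, 0.0, 0.0, 0.0, -0.01, 0.26, 0.0, 0.0, 0.0, 0.0, -0.02, 0.33, 0.0, 0.0, 0.0, 0.0, -0.03, 0.41, 0.0, 0.0, 0.0, 0.0, -0.05, 0.48, 0.0, 0.0, 0.0, 0.0, -0.07, 0.56, 0.0, 0.0, 0.0, 0.0, -0.09, 0.65, 0.0, 0.0, 0.0, 0.0, -0.11, 0.74, 0.0, 0.0, 0.0]
[0.01, -0.04, 0.09, 0.0, 0.0, 0.0, 0.01, -0.07, 0.19, 0.0, 0.0, 0.0, 0.01, -0.12, 0.29, 0.0, 0.0, 0.0, 0.01, -0.17, 0.4, 0.0, 0.0, 0.0, 0.01, -0.23, 0.5, 0.0, 0.0, 0.0, 0.01, -0.3, 0.62, 0.0, 0.0, 0.0, 0.02, -0.38, 0.73, 0.0, 0.0, 0.0, 0.02, -0.47, 0.84, 0.0, 0.0, 0.0, 0.02, -0.57, 0.95, 0.0, 0.0, 0.0, 0.03, -0.68, 1.06, 0.0, 0.0, 0.0]
[0.0, -0.13, 0.11, 0.0, 0.0, 0.0, 0.01, -0.26, 0.21, 0.0, 0.0, 0.0, 0.01, -0.41, 0.3, 0.0, 0.0, 0.0, 0.02, -0.56, 0.39, 0.0, 0.0, 0.0, 0.02, -0.73, 0.46, 0.0, 0.0, 0.0, 0.03, -0.9, 0.52, 0.0, 0.0, 0.0, 0.04, -1.08, 0.57, 0.0, 0.0, 0.0, 0.04, -1.27, 0.61, 0.0, 0.0, 0.0, 0.05, -1.46, 0.63, 0.0, 0.0, 0.0, 0.06, -1.65, 0.64, 0.0, 0.0, 0.0]
[0.0, -0.19, -0.01, 0.0, 0.0, 0.0, 0.01, -0.38, -0.03, 0.0, 0.0, 0.0, 0.02, -0.57, -0.07, 0.0, 0.
[... 246 characters left out ...]
, 0.0]
[0.0, -0.11, -0.11, 0.0, 0.0, 0.0, 0.01, -0.21, -0.22, 0.0, 0.0, 0.0, 0.01, -0.3, -0.33, 0.0, 0.0, 0.0, 0.01, -0.38, -0.44, 0.0, 0.0, 0.0, 0.01, -0.45, -0.56, 0.0, 0.0, 0.0, 0.02, -0.51, -0.66, 0.0, 0.0, 0.0, 0.02, -0.56, -0.77, 0.0, 0.0, 0.0, 0.02, -0.61, -0.87, 0.0, 0.0, 0.0, 0.02, -0.64, -0.97, 0.0, 0.0, 0.0, 0.02, -0.68, -1.06, 0.0, 0.0, 0.0]
[0.0, -0.02, -0.09, 0.0, 0.0, 0.0, 0.0, -0.04, -0.18, 0.0, 0.0, 0.0, 0.0, -0.06, -0.26, 0.0, 0.0, 0.0, 0.0, -0.08, -0.33, 0.0, 0.0, 0.0, 0.01, -0.09, -0.41, 0.0, 0.0, 0.0, 0.01, -0.1, -0.48, 0.0, 0.0, 0.0, 0.01, -0.1, -0.55, 0.0, 0.0, 0.0, 0.01, -0.11, -0.61, 0.0, 0.0, 0.0, 0.01, -0.11, -0.68, 0.0, 0.0, 0.0, 0.01, -0.11, -0.74, 0.0, 0.0, 0.0]
```

Request:
move_arm(
  plan=[0, 0, 0.06, 0, 0, 0, 0, 0, 0.13, 0, 0, 0, 0, -0.01, 0.19, 0, 0, 0, 0, -0.01, 0.26, 0, 0, 0, 0, -0.02, 0.33, 0, 0, 0, 0, -0.03, 0.41, 0, 0, 0, 0, -0.05, 0.48, 0, 0, 0, 0, -0.07, 0.56, 0, 0, 0, 0, -0.09, 0.65, 0, 0, 0, 0, -0.11, 0.74, 0, 0, 0],
)

```text
time_s: 11.62
eef_pos: [0.5201, 0.1255, 0.0887]
eef_rot: [-0.0, -0.019, 1.0, -0.0]
wrist_force: [-1.1, -4.1, -3.9]
opening: 0.083
grasp_force: 58.4
```

Request:
move_arm(
  plan=[0.01, -0.04, 0.09, 0, 0, 0, 0.01, -0.07, 0.19, 0, 0, 0, 0.01, -0.12, 0.29, 0, 0, 0, 0.01, -0.17, 0.4, 0, 0, 0, 0.01, -0.23, 0.5, 0, 0, 0, 0.01, -0.3, 0.62, 0, 0, 0, 0.02, -0.38, 0.73, 0, 0, 0, 0.02, -0.47, 0.84, 0, 0, 0, 0.02, -0.57, 0.95, 0, 0, 0, 0.03, -0.68, 1.06, 0, 0, 0],
)

```text
time_s: 12.88
eef_pos: [0.5213, 0.0933, 0.1426]
eef_rot: [-0.0, -0.019, 1.0, 0.002]
wrist_force: [-7.5, 7.6, 4.7]
opening: 0.087
grasp_force: 58.6
```

```bash
python3 - <<'E'
from h import *
o=ctrl.get_obs();p=o["eef_pos"];print(p,o["wrist_force"],o["torque"],"r",np.hypot(p[1]-.009,p[2]+.0088-.06))
E
```

```text
[0.52132444 0.09328183 0.14261349] [-7.47106209  7.55561676  4.6955664 ] [ 1.85520314  1.24238606 -0.0428109 ] r 0.12433765438228206
```

Request:
move_arm(
  plan=[0, -0.11, 0.12, 0, 0, 0, 0, -0.24, 0.23, 0, 0, 0, -0.01, -0.39, 0.32, 0, 0, 0, -0.01, -0.54, 0.41, 0, 0, 0, -0.01, -0.71, 0.48, 0, 0, 0, -0.01, -0.88, 0.54, 0, 0, 0, -0.01, -1.06, 0.59, 0, 0, 0, 0, -1.25, 0.63, 0, 0, 0, 0, -1.44, 0.65, 0, 0, 0, 0, -1.63, 0.66, 0, 0, 0],
)

```text
time_s: 14.12
eef_pos: [0.5242, 0.0096, 0.1771]
eef_rot: [0.003, -0.019, 1.0, -0.0]
wrist_force: [2.4, 3.9, 4.4]
opening: 0.086
grasp_force: 61.9
```

```bash
python3 - <<'E'
from h import *
o=ctrl.get_obs();p=o["eef_pos"];print(p,o["wrist_force"],o["torque"],o["eef_rot"])
E
```

```text
[0.52422482 0.00960659 0.17707947] [2.38580893 3.86171854 4.38910097] [ 1.22175356 -0.31431397 -0.03885607] [ 3.49006184e-03 -1.89900478e-02  9.99813542e-01 -2.81756134e-04]
```

Request:
move_arm(
  plan=[0, -0.18, 0, 0, 0, 0, 0.01, -0.36, -0.02, 0, 0, 0, 0.02, -0.55, -0.06, 0, 0, 0, 0.02, -0.73, -0.11, 0, 0, 0, 0.03, -0.9, -0.17, 0, 0, 0, 0.04, -1.07, -0.24, 0, 0, 0, 0.04, -1.22, -0.33, 0, 0, 0, 0.05, -1.37, -0.42, 0, 0, 0, 0.05, -1.5, -0.52, 0, 0, 0, 0.06, -1.63, -0.63, 0, 0, 0],
)

```text
time_s: 15.38
eef_pos: [0.5263, -0.0729, 0.1438]
eef_rot: [0.002, -0.019, 1.0, -0.001]
wrist_force: [12.3, -1.3, -0.6]
opening: 0.083
grasp_force: 64.3
```

```bash
python3 - <<'E'
from h import *
o=ctrl.get_obs();p=o["eef_pos"];print(p,o["wrist_force"],o["torque"],o["eef_rot"])
E
```

```text
[ 0.52633613 -0.07291815  0.14375675] [12.27826784 -1.26982201 -0.55295617] [-0.14949778 -0.37456145 -0.02326579] [ 0.00210876 -0.01895614  0.99981737 -0.00120449]
```

Request:
move_arm(
  plan=[0.02, -0.11, -0.11, 0, 0, 0, 0.04, -0.21, -0.22, 0, 0, 0, 0.05, -0.3, -0.33, 0, 0, 0, 0.06, -0.38, -0.44, 0, 0, 0, 0.06, -0.45, -0.56, 0, 0, 0, 0.06, -0.51, -0.66, 0, 0, 0, 0.06, -0.56, -0.77, 0, 0, 0, 0.06, -0.61, -0.87, 0, 0, 0, 0.06, -0.64, -0.97, 0, 0, 0, 0.06, -0.68, -1.06, 0, 0, 0],
)

```text
time_s: 16.62
eef_pos: [0.5277, -0.1066, 0.0896]
eef_rot: [0.0, -0.019, 1.0, -0.001]
wrist_force: [8.1, -3.1, 0.7]
opening: 0.08
grasp_force: 68.3
```

```bash
python3 - <<'E'
from h import *
o=ctrl.get_obs();p=o["eef_pos"];print(p,o["wrist_force"],o["torque"],o["eef_rot"])
E
```

```text
[ 0.52771298 -0.10661281  0.08956478] [ 8.11818879 -3.13538845  0.70583226] [-0.61484602 -0.14260789 -0.06992669] [ 9.63285488e-05 -1.91243882e-02  9.99816722e-01 -8.78483699e-04]
```

Request:
move_arm(
  plan=[0.01, -0.02, -0.09, 0, 0, 0, 0.02, -0.04, -0.18, 0, 0, 0, 0.03, -0.06, -0.26, 0, 0, 0, 0.03, -0.08, -0.33, 0, 0, 0, 0.03, -0.09, -0.41, 0, 0, 0, 0.03, -0.1, -0.48, 0, 0, 0, 0.03, -0.1, -0.55, 0, 0, 0, 0.03, -0.1, -0.62, 0, 0, 0],
)

```text
time_s: 17.62
eef_pos: [0.528, -0.1125, 0.0581]
eef_rot: [-0.001, -0.019, 1.0, -0.002]
wrist_force: [-0.0, -11.0, 0.0]
opening: 0.083
grasp_force: 70.1
```

```bash
python3 - <<'E'
from h import *
o=ctrl.get_obs();p=o["eef_pos"];print(p,o["wrist_force"],o["torque"],o["eef_rot"])
E
```

```text
[ 0.52804249 -0.11248868  0.05814268] [-4.47748883e-02 -1.10408808e+01  3.65554219e-03] [-1.75059522  0.98313998  0.10485163] [-0.00118825 -0.0193184   0.99981151 -0.00152718]
```

Request:
move_arm(
  plan=[0, -0.03, -0.05, 0, 0, 0, 0, -0.03, -0.1, 0, 0, 0, 0, -0.03, -0.15, 0, 0, 0, 0, -0.03, -0.18, 0, 0, 0],
)

```text
time_s: 18.12
eef_pos: [0.528, -0.1128, 0.0493]
eef_rot: [-0.001, -0.019, 1.0, -0.001]
wrist_force: [0.6, -5.2, 11.3]
opening: 0.083
grasp_force: 72.2
```

```bash
python3 - <<'E'
from h import *
o=ctrl.get_obs();p=o["eef_pos"];print(p,o["wrist_force"],o["torque"],o["eef_rot"])
E
```

```text
[ 0.52803427 -0.11279608  0.04927862] [ 0.57225639 -5.21123417 11.34695869] [-0.94763453 -0.97472378 -0.34437134] [-1.13650476e-03 -1.91539545e-02  9.99815741e-01 -5.63945579e-04]
```

The leaf is at its end stop, with 11 N at z = 0.049. Release and rise.

Request:
move_arm(
  plan=[0, 0.02, 0.03, 0, 0, 0, 0, 0.02, 0.03, 0, 0, 0, 0, 0.02, 0.1, 0, 0, 0, 0, 0.02, 0.5, 0, 0, 0, 0, 0.02, 1.3, 0, 0, 0, 0, 0.1, 2.3, 0, 0, 0, 0, 1.1, 3.0, 0, 0, 0, 0, 2.3, 3.2, 0, 0, 0, 0, 3.5, 3.2, 0, 0, 0, 0, 4.7, 3.2, 0, 0, 0],
  grip=22,
)

```text
time_s: 19.38
eef_pos: [0.5288, 0.1252, 0.2105]
eef_rot: [0.001, -0.019, 1.0, 0.0]
wrist_force: [-0.1, 0.4, -0.8]
opening: 0.261
grasp_force: 0.0
```

Request:
move_arm(
  plan=[0, 1, 0, 0, 0, 0, 0, 2, 0, 0, 0, 0, 0, 2.6, 0, 0, 0, 0, 0, 2.6, 0, 0, 0, 0],
  grip=40,
)

```text
time_s: 19.88
eef_pos: [0.5283, 0.2554, 0.2097]
eef_rot: [-0.0, -0.021, 1.0, 0.0]
wrist_force: [-0.3, -0.7, -0.3]
opening: 0.468
grasp_force: 0.0
```

```bash
python3 - <<'E'
from h import *
T=cam("top");S=cam("scene");o=ctrl.get_obs();print(o["eef_pos"],o["wrist_force"],o["q"].round(2))
import pickle;pickle.dump((S,T),open("st2.pkl","wb"))
for nm,c in(("S",S),("T",T)):
    h=cv2.cvtColor(c["pixels"],cv2.COLOR_RGB2HSV); g=((h[...,0]>60)&(h[...,0]<95)&(h[...,1]>70)&(h[...,2]>60)).astype(np.uint8)
    u,v=proj(c,[.53,-.04,.061]); m=np.zeros_like(g); cv2.circle(m,(int(u),int(v)),34,1,-1); g&=m
    ys,xs=np.nonzero(g); hull=cv2.convexHull(np.c_[xs,ys].astype(np.int32))
    pts=np.array([onz(c,*p[0],.061)[:2]*1000 for p in hull],np.float32);print(nm,len(xs),cv2.minAreaRect(pts),pts.min(0),pts.max(0))
    u,v=proj(c,[.5565,-.052,.061]);print("hole px",u,v); U,V=int(round(u)),int(round(v))
    print("\n".join("".join("G" if g[y,x] else ("#" if c["pixels"][y,x].max()<75 else ("w" if c["pixels"][y,x].min()>150 else ".")) for x in range(int(u)-26,int(u)+22)) for y in range(V-14,V+30)))
E
```

```text
[0.52871286 0.25312968 0.20961394] [0.31963299 0.34434018 0.59524851] [ 0.24  0.23  1.6  -0.    1.32 -1.37]
S 328 ((534.43017578125, -42.920318603515625), (82.20880889892578, 64.60497283935547), 1.9369409084320068) [493.268   -74.33373] [576.5435    -9.453811]
hole px 226.7286429797325 187.82447327150663
####.wwwwwwwwwwww....wwwwwwwwwwwwwwwwwwwwwww.www
###.wwwwwwwwwww..GGGG.wwwwwwwwwwwwww..wwwwwww.ww
..wwwwwwwwwwww..GGGGGG.wwwwwwwwwwww..G.wwwwwww..
wwwwwwwwwwww..GGGGGGGGGGwwwwwwwwwwwGGGGG..wwwwww
.Gwwwwwwwww.GGGGGGGGGGGGwwwwwwwwwwwwwGGGGG.wwwww
wwwwwwwww..GGGGGGGGGGGwwwwwwwwwwwwwwwwGGGGG....w
wwwwwww..GGGGGGGGGGGwwwwwwwww..wwwwwwwwwGGGGG...
wwwwww..GGGGGGGGGGwwwwwwwww..G..wwwwwwwwwwGGGGG.
wwwwww.GGGGGGGGGGwwwwwwwww.GGGGG..wwwwwwwwwGGGGG
wwwwwwwwGGGGGGGwwwwwwwww..GGGGGGGG..wwwwwwwwwwG.
.wwwwwwwwGGGGGwwwwwwwww.GGGGGGGGGGG..wwwwwwww..w
.wwwwwwwwwwGGwwwwwwww..GGGGGGGGGGGGGG..wwwww.ww.
www.wwwwwwwwwwwwwww..GGGGGGGGGGGGGGGGGGwww..wwww
wwwwwwwwwwwwwwwwww..GGGGGGGGGGGGGGGGGGGG...wwwww
wwwwwwwwwwwwwwww..GGGGGGGG....GGGGGGGGGGwwwwwww.
wwwwwwww.wwwwwwww.GGGGGGG.wwwwGGGGGGGGG.wwwwwww.
wwwwwwwwww
[... 3015 characters left out ...]
wwwwww......##
wwwwwwwwwwGGwwwwwwwGGGGGGGGGGGGGG.wwwwwww.....##
wwwwwwwwwwwwwwwwwwwwwwwwwwwwwwwwwwwwwwww......##
wwwwwwwwwwwwwwwwwwwwwwwwwwwwwwwwwwwwwwww......#.
wwwwwwwwwwwwwwwwwwwwwwwwwwwwwwwwwwwwwwww........
wwwwwwwwwwwwwwwwwwwwwwwwwwwwwwwwwwwwwwwwwwwwwwww
wwwwwwwwwwwwwwwwwwwwwwwwwwwwwwwwwwwwwwwwwwwwwwww
wwwwwwwwwwwwwwwwwwwwwwwwwwwwwwwwwwwwwwwwwwwwwwww
wwwwwwwwwwwwwwwwwwwwwwwwwwwwwwwwwwwwwwwwwwwwwwww
wwwwwwwwwwwwwwwwwwwwwGwwGwGGGGGGwwwwwwwwwwwwwwww
wwwwwwwwwwwwwwwwwwwwwwwwwwwwwwwwwwwwwwwwwww.....
wwwwwwwwwwwwwwwwwwwwwwwwwwwwwwwwwwwwwwwwww......
wwwwwwwwwwwwwwwwwwwwwwwwwwwwwwwwwwwwwwwwww....#.
wwwwwwwwwwwwwwwwwwwwwwwwwwwwwwwwwwwwwwwwww.....#
wwwwwwwwwwwwwwwwwwwwwwwwwwwwwwwwwwwwwwwwww.....#
```

Request:
move_arm(
  plan=[-0.07, 0.39, -0.1, -0.014, -0.174, 0, -0.07, 0.39, -0.4, -0.028, -0.348, 0, -0.07, 0.39, -0.9, -0.041, -0.522, 0, -0.07, 0.39, -1.3, -0.041, -0.522, 0, -0.07, 0.39, -1.5, -0.041, -0.522, 0, -0.07, 0.39, -1.5, -0.041, -0.522, 0],
)

```text
time_s: 20.72
eef_pos: [0.5263, 0.2718, 0.1349]
eef_rot: [0.257, -0.018, 0.966, -0.026]
wrist_force: [-0.7, -0.2, -0.8]
opening: 0.469
grasp_force: 0.0
```

```bash
python3 - <<'E'
from h import *
import pickle;S,T=pickle.load(open("st2.pkl","rb"))
def cen(c,x0,x1,y0,y1):
    P=c["pixels"][y0:y1,x0:x1].astype(float); gr=P[...,1]-P[...,0]; ref=np.percentile(gr,75); w=np.clip(1-gr/ref,0,1); w[w<.25]=0
    ys,xs=np.mgrid[y0:y1,x0:x1]; print(w.sum()); return (w*xs).sum()/w.sum(),(w*ys).sum()/w.sum()
t=cen(T,286,298,246,255); s=cen(S,221,232,186,193)
print(t,s,onz(T,*t,.061),onz(S,*s,.061),tri(T,t,S,s))
o=ctrl.get_obs();print(o["eef_pos"],R.from_quat(o["eef_rot"][[1,2,3,0]]).as_matrix().round(3).tolist())
E
```

```text
23.164556962025316
14.697916666666668
(np.float64(290.8256830601093), np.float64(250.26120218579237)) (np.float64(226.6399716513111), np.float64(188.6697377746279)) [ 0.55767274 -0.04888369  0.061     ] [ 0.55835008 -0.05391317  0.061     ] (array([ 0.55677839, -0.05032843,  0.05815597]), np.float64(0.0035098221882262207))
[0.5263137  0.27181769 0.13486274] [[-0.867, -0.021, 0.498], [-0.047, 0.998, -0.04], [-0.496, -0.058, -0.866]]
```

Request:
move_arm(
  plan=[0.15, -0.01, -0.26, 0, 0, 0, 0.3, -0.02, -0.52, 0, 0, 0, 0.45, -0.03, -0.78, 0, 0, 0, 0.6, -0.05, -1.04, 0, 0, 0, 0.73, -0.06, -1.3, 0, 0, 0, 0.73, -0.06, -1.3, 0, 0, 0],
)

```text
time_s: 21.48
eef_pos: [0.5616, 0.2691, 0.068]
eef_rot: [0.256, -0.018, 0.966, -0.026]
wrist_force: [-0.9, -0.4, 0.0]
opening: 0.466
grasp_force: 0.0
```

Request:
move_arm(
  plan=[0, 0, 0, 0, 0, 0, 0, 0, 0, 0, 0, 0, 0, 0, 0, 0, 0, 0, 0, 0, 0, 0, 0, 0, 0, 0, 0, 0, 0, 0],
  grip=8,
)

```text
time_s: 22.1
eef_pos: [0.5622, 0.2699, 0.0703]
eef_rot: [0.258, -0.019, 0.966, -0.025]
wrist_force: [-2.3, 1.0, 3.0]
opening: 0.169
grasp_force: 58.4
```

```bash
python3 - <<'E'
from h import *
o=ctrl.get_obs();print(o["eef_pos"],o["wrist_force"],o["torque"],o["opening"],o["grasp_force"])
E
```

```text
[0.56219441 0.26988329 0.07025143] [-2.348251    1.04796037  3.04376724] [0.07773959 0.36541554 0.02679896] 0.16900574532718965 58.40227782726288
```

Request:
move_arm(
  plan=[-0.1, 0.01, 0.18, 0, 0, 0, -0.2, 0.02, 0.36, 0, 0, 0, -0.3, 0.02, 0.54, 0, 0, 0, -0.4, 0.03, 0.72, 0, 0, 0, -0.5, 0.04, 0.9, 0, 0, 0, -0.6, 0.05, 1.1, 0, 0, 0, -0.7, 0.05, 1.5, 0, 0, 0, -0.7, 0.05, 2.0, 0, 0, 0],
)

```text
time_s: 23.1
eef_pos: [0.526, 0.272, 0.17]
eef_rot: [0.257, -0.019, 0.966, -0.025]
wrist_force: [0.2, -0.9, -1.3]
opening: 0.17
grasp_force: 58.4
```

```bash
python3 - <<'E'
from h import *
o=ctrl.get_obs();print(o["eef_pos"],o["wrist_force"],o["torque"],o["opening"],o["grasp_force"],o["q"].round(2))
E
```

```text
[0.52602799 0.27202769 0.16999525] [ 0.15672285 -0.93991978 -1.30586738] [-0.00880424  0.2223277  -0.06258247] 0.16987014107727294 58.448249101638794 [ 0.4   0.06  1.97 -0.38  0.68 -0.96]
```

Request:
move_arm(
  plan=[0, 0, 0.4, 0.014, 0.174, 0, 0.1, -0.5, 0.6, 0.028, 0.348, 0, 0.2, -1.4, 0.6, 0.041, 0.522, 0, 0.3, -2.4, 0.6, 0.041, 0.522, 0, 0.4, -3.4, 0.6, 0.041, 0.522, 0, 0.5, -4.4, 0.6, 0.041, 0.522, 0, 0.6, -5.4, 0.5, 0.041, 0.522, 0, 0.62, -6.2, 0.3, 0.041, 0.522, 0, 0.62, -6.5, 0, 0.041, 0.522, 0, 0.62, -6.5, -0.2, 0.041, 0.522, 0],
)

```text
time_s: 24.35
eef_pos: [0.5575, -0.053, 0.1588]
eef_rot: [-0.0, -0.018, 1.0, 0.0]
wrist_force: [-0.4, 0.3, -1.3]
opening: 0.169
grasp_force: 58.6
```

Request:
move_arm(
  plan=[0, 0, 0, 0, 0, 0, 0, 0, 0, 0, 0, 0],
)

```text
time_s: 24.6
eef_pos: [0.5583, -0.0515, 0.1601]
eef_rot: [0.0, -0.02, 1.0, 0.0]
wrist_force: [-0.2, 0.6, -0.8]
opening: 0.169
grasp_force: 58.6
```

```bash
python3 - <<'E'
from h import *
import pickle;S0,T0=pickle.load(open("st2.pkl","rb"))
S=cam("scene");T=cam("top");pickle.dump((S,T),open("st3.pkl","wb"))
o=ctrl.get_obs();p=o["eef_pos"];print(p,o["wrist_force"],o["opening"],R.from_quat(o["eef_rot"][[1,2,3,0]]).as_matrix().round(3).tolist())
u,v=proj(S,p-[0,0,.065]);print("tip pred S",u,v,"flange",proj(S,p-[0,0,.019]),"hole S 226.64,188.67")
D=np.abs(S["pixels"].astype(int)-S0["pixels"]).sum(2)
U,V=int(u),int(v)
for y in range(V-34,V+14): print(y,"".join("#" if S["pixels"][y,x].max()<75 else("X" if D[y,x]>60 else ".") for x in range(U-22,U+20)), )
print("cols from",U-22)
E
```

```text
[ 0.55847206 -0.05185757  0.16037094] [-0.42072844 -0.0223723  -0.28099269] 0.16844864368582563 [[-0.999, -0.04, 0.001], [-0.04, 0.999, -0.0], [-0.001, -0.0, -1.0]]
tip pred S 226.5753111470389 174.87249364888717 flange [225.35752908 156.01199355] hole S 226.64,188.67
140 #################XXXX#.#####XX####.#####.#
141 #################XXXX######.XX####..######
142 #################XXXX##.####XX####.#######
143 #################XXXX#..####XX############
144 #################XXXX#.#.###XX#######.####
145 #################XXXX##..###XX.######.####
146 #################XXXX##.####XX.###########
147 #################XXXX##.####XX############
148 #################.XXXX#..###.#############
149 #################.XXX.#.##################
150 #############.###.XXX.#..#################
151 ##############X#XXXXX.#.##################
152 ###############XXXXXX#..#..###############
153 ################.XXX#.##.XX###############
154 ################X.##..#..XX###############
155 ################XX..#.#.XXX###############
156 ################XXXXXXXXXXX###############
157 ################X.XX.XXXXXX#
[... 738 characters left out ...]
........XX..................
174 ......................XX..............X...
175 ..........................................
176 .........................................X
177 X.....................................XXXX
178 XXX.....................................XX
179 XXX..............................XX.......
180 XXX........................XXXXXXXXX...X..
181 XXX...................X......XXXXXXXXXXXXX
182 XXXX...............XXX........XXXXXXXXXXXX
183 XXXX.............XXX...XXXXXX...XXXXXXXXXX
184 XXXXXX...........X..XXXXXXXXXX....XXXXXXXX
185 XXXXXXX........XX..XXXXXXXXXXXXX...XXXXX.X
186 .XXXXXXX..........XXXXXXXXXXXXXXXXXXXX...X
187 ..XXXXXX.....X...XXXXXX..XXXXXXXXXXX......
cols from 204
```

Request:
move_arm(
  plan=[-0.01, -0.05, -0.1, 0, 0, 0, -0.01, -0.05, -0.25, 0, 0, 0, -0.01, -0.05, -0.4, 0, 0, 0, -0.01, -0.05, -0.55, 0, 0, 0, -0.01, -0.05, -0.68, 0, 0, 0, -0.01, -0.05, -0.76, 0, 0, 0, -0.01, -0.05, -0.76, 0, 0, 0],
)

```text
time_s: 25.58
eef_pos: [0.5574, -0.0553, 0.1214]
eef_rot: [-0.0, -0.019, 1.0, 0.0]
wrist_force: [-0.6, 0.5, -0.4]
opening: 0.171
grasp_force: 58.6
```

```bash
python3 - <<'E'
from h import *
o=ctrl.get_obs();print(o["eef_pos"],o["wrist_force"],o["torque"],o["opening"])
E
```

```text
[ 0.55739272 -0.05526643  0.12140796] [-0.55583203  0.5365426  -0.4305495 ] [ 0.04254053  0.00690612 -0.02659481] 0.17130585521743555
```

Request:
move_arm(
  plan=[0, 0, -0.06, 0, 0, 0, 0, 0, -0.12, 0, 0, 0, 0, 0, -0.18, 0, 0, 0, 0, 0, -0.22, 0, 0, 0, 0, 0, -0.22, 0, 0, 0],
)

```text
time_s: 26.2
eef_pos: [0.5575, -0.0555, 0.1105]
eef_rot: [-0.0, -0.019, 1.0, -0.0]
wrist_force: [0.3, -0.4, -2.4]
opening: 0.171
grasp_force: 58.9
```

```bash
python3 - <<'E'
from h import *
o=ctrl.get_obs();print(o["eef_pos"],o["wrist_force"],o["torque"],o["opening"])
E
```

```text
[ 0.55745861 -0.05545452  0.11051227] [ 0.28782521 -0.39228111 -2.36447727] [ 0.10819639 -0.00031613 -0.01771335] 0.17092420483267964
```

Request:
move_arm(
  plan=[0, 0.01, -0.05, 0, 0, 0, 0, 0.03, -0.1, 0, 0, 0, 0, 0.05, -0.15, 0, 0, 0, 0, 0.06, -0.2, 0, 0, 0, 0, 0.06, -0.22, 0, 0, 0, 0, 0.06, -0.22, 0, 0, 0],
)

```text
time_s: 26.95
eef_pos: [0.5575, -0.0525, 0.0997]
eef_rot: [-0.0, -0.019, 1.0, -0.0]
wrist_force: [-0.9, -2.8, -0.1]
opening: 0.166
grasp_force: 58.8
```

```bash
python3 - <<'E'
from h import *
o=ctrl.get_obs();print(o["eef_pos"],o["wrist_force"],o["torque"],o["opening"])
E
```

```text
[ 0.5575314  -0.05248266  0.09969493] [-0.85852297 -2.80148942 -0.08580122] [-0.57664056  0.22607086 -0.01229382] 0.16580098656103012
```

Request:
move_arm(
  plan=[0, 0, -0.04, 0, 0, 0, 0, 0, -0.08, 0, 0, 0, 0, 0, -0.12, 0, 0, 0, 0, 0, -0.16, 0, 0, 0, 0, 0, -0.16, 0, 0, 0],
)

```text
time_s: 27.58
eef_pos: [0.5574, -0.0522, 0.0914]
eef_rot: [-0.0, -0.019, 1.0, 0.0]
wrist_force: [-1.4, -2.0, -0.4]
opening: 0.168
grasp_force: 58.8
```

```bash
python3 - <<'E'
from h import *
o=ctrl.get_obs();print(o["eef_pos"],o["wrist_force"],o["torque"],o["opening"])
E
```

```text
[ 0.55735776 -0.05222737  0.09140524] [-1.36507932 -1.9707451  -0.42497552] [-0.57757851  0.27380647  0.01571784] 0.16759184265179655
```

Request:
move_arm(
  plan=[0, 0, -0.04, 0, 0, 0, 0, 0, -0.08, 0, 0, 0, 0, 0, -0.12, 0, 0, 0, 0, 0, -0.16, 0, 0, 0, 0, 0, -0.19, 0, 0, 0, 0, 0, -0.19, 0, 0, 0],
)

```text
time_s: 28.32
eef_pos: [0.5572, -0.0522, 0.0819]
eef_rot: [-0.0, -0.019, 1.0, 0.0]
wrist_force: [-3.7, -1.8, 0.3]
opening: 0.173
grasp_force: 58.8
```

```bash
python3 - <<'E'
from h import *
o=ctrl.get_obs();print(o["eef_pos"],o["wrist_force"],o["torque"],o["opening"])
E
```

```text
[ 0.5572304  -0.05223579  0.08186838] [-3.68617462 -1.79056039  0.27316864] [-0.47896675  0.64483078 -0.04039761] 0.17251029782788818
```

Request:
move_arm(
  plan=[0, 0, -0.03, 0, 0, 0, 0, 0, -0.06, 0, 0, 0, 0, 0, -0.09, 0, 0, 0, 0, 0, -0.12, 0, 0, 0, 0, 0, -0.12, 0, 0, 0],
)

```text
time_s: 28.95
eef_pos: [0.5576, -0.0523, 0.0776]
eef_rot: [-0.0, -0.019, 1.0, -0.0]
wrist_force: [-9.0, -1.0, 13.3]
opening: 0.171
grasp_force: 60.5
```

```bash
python3 - <<'E'
from h import *
o=ctrl.get_obs();print(o["eef_pos"],o["wrist_force"],o["torque"],o["opening"])
E
```

```text
[ 0.55758771 -0.05232734  0.07764364] [-8.96077404 -1.04692518 13.28658103] [-0.27971024  1.68656779 -0.06294008] 0.1711841070032338
```

Request:
move_arm(
  plan=[-0.02, 0, 0, 0, 0, 0, -0.03, 0, -0.04, 0, 0, 0, -0.03, 0, -0.08, 0, 0, 0, -0.03, 0, -0.08, 0, 0, 0],
)

```text
time_s: 29.45
eef_pos: [0.5578, -0.0524, 0.0774]
eef_rot: [0.002, -0.019, 1.0, -0.0]
wrist_force: [-16.3, 1.1, 37.6]
opening: 0.17
grasp_force: 63.0
```

```bash
python3 - <<'E'
from h import *
o=ctrl.get_obs();p=o["eef_pos"];print(p,o["wrist_force"],o["torque"],o["opening"])
S=cam("scene")
for z in(.061,.065,.069): print(z,proj(S,[.5572,-.0525,z]))
u,v=proj(S,[.5572,-.0525,.063]);U,V=int(u),int(v)
for y in range(V-14,V+10): print(y," ".join("%3d,%3d,%3d"%tuple(S["pixels"][y,x]) for x in range(U-6,U+8,2)))
print(U-6)
E
```

```text
[ 0.55782414 -0.05239885  0.07739883] [-16.25238186   1.06258337  37.63674876] [ 0.33361649  3.04644722 -0.03082364] 0.16976799432906184
0.061 [226.77758819 188.09347429]
0.065 [226.67748471 186.56924318]
0.069 [226.57686131 185.03709562]
173  46, 48, 52  45, 44, 46 122,124,126  92, 92, 91  67, 74, 75  37, 37, 46  58, 63, 62
174  47, 49, 49  50, 59, 61 160,167,163  80, 82, 86  70, 75, 81  42, 42, 40  64, 64, 65
175  38, 40, 46  66, 68, 69 155,163,161  89, 92, 93  69, 77, 77  38, 37, 39  53, 58, 56
176  48, 49, 52  63, 63, 67 158,162,163 113,118,117  71, 76, 80  40, 40, 44  52, 49, 52
177  39, 44, 42  53, 55, 57 157,163,159 114,117,117  67, 75, 74  47, 52, 52  49, 51, 53
178  41, 46, 50  44, 52, 53 157,160,158 115,117,117  75, 80, 84  44, 42, 46  42, 46, 47
179  42, 41, 49  50, 54, 55 156,163,161 116,122,121  70, 73, 77  49, 52, 51  51, 52, 55
180  42, 45, 48  46, 47, 51 153,160,161 143,149,149  70, 75, 79  48, 50, 53  43, 46, 46
181  48, 49, 52  44, 44, 47 159,166,162 144,145,144  66, 74, 77  47, 54, 53  32, 31, 33
182  49, 46, 52  45, 47, 47 160,165,161 146,149,149  70, 72, 78  65, 
[... 554 characters left out ...]
,103, 79 131,146,140  91, 94, 96  82, 88, 88  98,102,100 146,151,148  58,110, 83
190  61,109, 88  98,124,112 144,148,144 129,135,135 148,160,153 132,140,139  63,113, 89
191  52,105, 82  71,109, 93 136,146,138 147,154,150 136,149,141  83,118, 99  56,107, 83
192  55,104, 82  56,106, 83  81,118,100 116,134,125  80,116, 99  66,116, 91  64,114, 87
193  58,107, 83  59,109, 82  56,106, 80  52,106, 84  64,111, 92  94,125,112  52,101, 79
194  54,105, 81  81,118,100  61,110, 90  60,111, 88  77,114, 95 112,133,121 104,128,115
195  65,108, 87 124,138,130  53,107, 77  64,110, 89  76,115, 95 145,151,148 180,181,180
196 122,143,132 140,152,144  53,101, 81  56,103, 80  87,117,100 139,147,142 173,177,174
220
```

Request:
move_arm(
  plan=[-0.03, 0, 0.06, 0, 0, 0, -0.03, 0, 0.08, 0, 0, 0],
)

```text
time_s: 29.75
eef_pos: [0.5566, -0.0523, 0.0778]
eef_rot: [0.002, -0.019, 1.0, -0.0]
wrist_force: [1.8, 0.9, 4.6]
opening: 0.17
grasp_force: 59.1
```

Request:
move_arm(
  plan=[0, 0, 0, 0, 0, 0, 0, 0, 0, 0, 0, 0, 0, 0, 0, 0, 0, 0],
  grip=36,
)

```text
time_s: 30.12
eef_pos: [0.5541, -0.0521, 0.0755]
eef_rot: [-0.001, -0.019, 1.0, 0.0]
wrist_force: [0.5, -0.0, -0.5]
opening: 0.422
grasp_force: 0.0
```

Request:
move_arm(
  plan=[0, 0, 0.3, 0, 0, 0, 0, 0, 0.8, 0, 0, 0, 0, 0, 1.6, 0, 0, 0, 0, 0, 2.4, 0, 0, 0, -0.5, -1, 3, 0, 0, 0, -1, -2, 3.2, 0, 0, 0, -1.5, -3, 3.2, 0, 0, 0, -1.5, -4, 3.2, 0, 0, 0],
)

```text
time_s: 31.12
eef_pos: [0.4784, -0.2538, 0.238]
eef_rot: [0.001, -0.019, 1.0, -0.001]
wrist_force: [1.2, -0.0, 0.7]
opening: 0.421
grasp_force: 0.0
```

```bash
python3 - <<'E'
from h import *
import pickle;S0,T0=pickle.load(open("st.pkl","rb"))
S=cam("scene");T=cam("top");o=ctrl.get_obs();print(o["eef_pos"],o["wrist_force"],o["time_s"])
u,v=proj(S,[.5572,-.0525,.061]);U,V=int(u),int(v);P=S["pixels"].astype(int)
for y in range(V-32,V+10): print(y,"".join("G" if P[y,x,1]-P[y,x,0]>25 else "#" if P[y,x].max()<58 else "h" if P[y,x].max()<105 else "w" for x in range(U-16,U+17)))
print(U-16,u,v,"top pred",proj(S,[.5572,-.0525,.131]))
# bystanders: image change in scene
D=np.abs(P-S0["pixels"]).sum(2)>70
for n,(x,y,w,h) in dict(bottle=(343,165,24,48),charger=(300,222,50,40),spool=(247,244,34,38)).items(): print(n,D[y:y+h,x:x+w].mean().round(3))
E
```

```text
[ 0.47904031 -0.2569868   0.23772173] [0.70924702 0.63207401 0.15702681] 31.225
156 hhhhhhhhhhh##h#hhhhhhhhhhhhhhhhhh
157 hhhhhhhhhhhwwwwhhhhhhhhhhhhhhhhhh
158 hhhhhhhhhhwwwwwwhhhhhhhhhhhhhhhhh
159 hhhhhhh#hwwwwwwwwhhhhhhhhhhhhhhhh
160 hhhhhhhhwwwwwwwwwww#hhhhhhhhhhhhh
161 hhhhhhhhhwwwwwwwwwwh#hhhhhhhhhhhh
162 hhhhhhhhhwwwwwwwwwwwwh#hhhhhhhhhh
163 hhhhhhhwhwwhhwwwwhhwwwwh#hhhhhhhh
164 hhh##hhwwwwhhhhhhhhwwwwww##hhhhhh
165 hhhwwwwwwwwhhhhhhhhwwwwwwwh#hhhhh
166 #hwwwwwwwwwwhhhhhhhwwwwwwwww##hhw
167 wwwwwwwwwGGGhhhhhhhwwwwwwwwwwwwww
168 wwwwwwwwwwww#hhhhhhwwwwwwwwwwwwww
169 wwwwwwwwwwww#hhhhhhwwwwwwwwwwwwww
170 hwwwwwwwwwww#hhhhhhwwwwwwwwwwwwww
171 hwGGwwwwwwww#hhhhhhhwwwwwwwwwwwww
172 GGGwwwwwwwww#hhhhhhhGGwwwwwwwwwww
173 Gwwwwwwwwwww#hhhhhhGGGwwwwwwwwwww
174 wwwwwwwwwGwwhhhhhh#wwwwwwwwwwwwww
175 wwwwwwwGGGGwhhhhhhhwwwwwwwwwwwwww
176 wwwwwwGGGGGGhhhhhhhwwwwwwwwGwwwww
177 wwwwGGGGGGGGhhhhhhhwwwwwwGGGGGwww
178 wwGGGGGGGGGGhhhhhhhwwwwwwwGGGGGGw
179 wGGGGGGGGGGGwhhhhhhwwwwwwwwGGGGGG
180 GGGGGGGGGGGwwhhhhhhhwwwwwwwwwGGGG
181 GGGGGGGGGwwwwhhhhhhhwwwwwwwwwwwGG
182 GGGGGGGGwwwww#hhhhhhGGGwwwwwwwwwG
183 GGGGGGwwwwwwwhhhhhhhGGGGwwwwwwwww
184 GGGGGwwwwwwwwhhhhhhhGGGGGGwwwwwww
185 GGGwwwwwwwwwwhhhhhhhGGGGGGGGwwwww
186 wwwwwwwwwwwGwhhhhhhhwGGGGGGGGwwww
187 wwwwwwwwwwGGwhhhhhhhhGGGGGGGGGwww
188 wwwwwwwwGGGGwwhhhhhhwwGGGGGGGGwww
189 wwwwwwwGGGGGwwwwhhhwwwGGGGGGGGwww
190 wwwwwwwwGGGGGwwwwwwwwGGGGGGwwwwww
191 wwwwwwwwwGGGGGwwwwwwGGGGGGGwwwwww
192 wwwwwwwwwGGGGGGGGGGGGGGGwwwwwwwww
193 wwwwwwwwwGGGGGGGGGGGGGGGwwwwwwwww
194 wwwwwwwwwGGGGGGGGGGwGGwwwwwwwwwww
195 wwwwwwwwwGGGwGGGGGGwwwwwwwwwwwwww
196 wwwwwwwwwwwGwwGGGGwwwwwwwwwwwwwww
197 wwwwwwwwwwwwwwGGGGwwwwwwwwwwwwwww
210 226.77758819194852 188.09347429130815 top pred [224.94756707 160.22855851]
bottle 0.0
charger 0.0
spool 0.0
```

```bash
python3 - <<'E'
from h import *
S=cam("scene");d=np.array([.62,-.51])/.803
for z in(.061,.064): print(z,"front rim",proj(S,[.5572+.01*d[0],-.0525+.01*d[1],z]),"top",proj(S,[.5572,-.0525,z+.07]))
P=S["pixels"].astype(int)
for y in range(187,195): print(y,[tuple(P[y,x]) for x in(226,227,228)])
E
```

```text
0.061 front rim [227.01149804 191.27315626] top [224.94756707 160.22855851]
0.064 front rim [226.9363921  190.12880485] top [224.86525683 158.97525728]
187 [(np.int64(70), np.int64(75), np.int64(79)), (np.int64(71), np.int64(75), np.int64(78)), (np.int64(63), np.int64(65), np.int64(69))]
188 [(np.int64(57), np.int64(64), np.int64(68)), (np.int64(56), np.int64(61), np.int64(63)), (np.int64(62), np.int64(65), np.int64(69))]
189 [(np.int64(83), np.int64(88), np.int64(87)), (np.int64(90), np.int64(93), np.int64(96)), (np.int64(93), np.int64(98), np.int64(98))]
190 [(np.int64(123), np.int64(127), np.int64(129)), (np.int64(146), np.int64(153), np.int64(148)), (np.int64(146), np.int64(154), np.int64(150))]
191 [(np.int64(140), np.int64(150), np.int64(144)), (np.int64(138), np.int64(143), np.int64(140)), (np.int64(130), np.int64(136), np.int64(135))]
192 [(np.int64(119), np.int64(181), np.int64(149)), (np.int64(99), np.int64(142), np.int64(120)), (np.int64(78), np.int64(112), np.int64(98))]
193 [(np.int64(116), np.int64(220), np.int64(167)), (np.int64(107), np.int64(209), np.int64(162)), (np.int64(91), np.int64(154), np.int64(124))]
194 [(np.int64(119), np.int64(214), np.int64(165)), (np.int64(118), np.int64(217), np.int64(172)), (np.int64(120), np.int64(203), np.int64(165))]
```

The flange's lower rim lies at row 191.5, where a home flange should appear (191.3), so the pin is home.

```bash
python3 -c "
from bench import ctrl
print(ctrl.hand_in())"
```

```text
the job is handed in; nothing more can be done
None
```

The job is handed in: the board is face-down in the nest under the closed leaf, the pin is home to its flange with the bar drawn into line, the bystanders look unmoved in the scene camera, and it took about 31 s.

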